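# Set the hob and take a griddle reading

### The job

Turn the hob's knob until its white pointer is on the red mark, then take the infrared thermometer out of its cradle and aim it at the middle of the dark spot on the griddle, sloping down at about 35 degrees with its display side up and its lens about 10 cm from the spot, and hold it still there for two seconds. Then lay it back down level in its cradle and let go, leaving the knob on the mark; do not touch the griddle with anything, and leave the other things where they are.

Things in the scene. Friction and masses are not known exactly. Their poses are not given: they have to be found in the camera images.
- hob_knob (a joint): Angle of the hob's black knob, rad. 0 = the white pointer on it points to the hob's front (hob -x); it grows clockwise seen from above, with a stop at 2.8. The red mark on the panel is at 1.40 (grey ticks at 0, 0.7, 2.1, 2.8 are only a scale). It starts between 0 and 0.6, turns against light friction (about 0.04 N m) and stays where it is left.
- knob_grip (a point): Gripping point of the knob, on its vertical axis, 26 mm above the control panel, 9 mm below the knob's top, 81 mm above the counter. The knob is an upright bar 46 mm long (this frame's x), 12 mm wide (y), 32 mm high, on a disc 48 mm across, 3 mm thick. The frame turns with the knob; the white pointer line is on the -x half of the bar's top.
- hob: White single-burner hob, fixed, 270 mm (x) by 400 mm (y), deck 55 mm above the counter. Origin at the centre of its underside, z up, front towards -x. The knob's axis is at x = -20, y = -145 mm; the griddle lies on a burner plate centred at y = +65 mm, 67 mm high.
- griddle: Round aluminium griddle, 236 mm across, 16 mm high with a raised rim, lying loose on the hob's burner plate, 0.9 kg. Origin at the centre of its underside (67 mm above the counter), z up.
- spot (a point): Centre of the round dark spot, 36 mm across, flat on the griddle's cooking face, 35 mm from the griddle's centre; 73 mm above the counter. This is what the thermometer must be aimed at.
- thermo: Stick-shaped infrared thermometer, orange, black rubber band round its middle, 0.12 to 0.25 kg, loose in its cradle. Origin at the centre of its box-shaped body, 140 mm long (x), 30 wide (y), 34 high (z), near its centre of mass. A black barrel 24 mm across sticks out at the +x end. The +z face carries the green display (tail end) and a yellow button, not to be pressed.
- thermo_nose (a point): Centre of the lens at the tip of the thermometer's barrel, 99 mm from the thermometer's origin along +x; axes as the thermometer's. It looks along +x.
- cradle_seat (a point): Where the thermometer's origin lies when it rests in its cradle, 39 mm above the counter; x along the cradle, z up. The thermometer starts here, level, with its nose towards +x.
- cradle: Fixed grey cradle. Origin at the centre of its underside, axes as the seat's. Base 130 x 56 mm, 8 mm thick, with two U-shaped forks 96 mm apart (each 14 mm long along x): floor of the U 22 mm above the counter, 38 mm wide inside, walls 6 mm thick up to 40 mm above the counter. Between the forks 82 mm are free for the fingers.
- jar: Bystander: empty screw-top glass jar, 76 mm across, 120 mm high, standing loose in the other place near the cradle. Origin at the centre of its underside.
- brush: Bystander: yellow silicone brush lying loose at the back, between the hob and the plate rack. Origin at its underside.
There are look-alikes about, which are no part of the job. Of the things that look like the thermo, the smaller one is meant. Of the things shaped like the cradle, the grey one is meant.

How it is judged:
By the outcome, as a careful person would: the job done as asked, in the order asked, and still so for the second after the job is handed in, with the robot touching nothing.
It also fails if it takes over 64 s, if anything falls off the work surface, if the arm or the gripper's body presses on something with over 40 N, if the wrist force passes 120 N, or if a joint passes its speed limit or range.

### The arm

A 6-joint arm with a two-finger parallel gripper is mounted at the origin on the work surface. World frame = base frame: x ahead of the robot, y to its left, z up, the work surface at z = 0. Lengths are in m, angles in degrees, forces in N, time in s.
With the tool pointing down it reaches from about 0.25 to 0.725 m from the base axis. Payload 9.7 kg.
Tool frame: the origin (TCP) lies at the very end of the fingers, on their centre line; the grasp point (between the pads) lies 19 mm behind it (bot.grip_depth is the distance from the TCP to the grasp point, in m); z points along the fingers, y is the direction in which the jaws open and shut (so a half turn about z gives the same grasp; the last joint's range is limited). The gripper opens to 85 mm and grips with 20 to 120 N. Pads are 22 mm wide; open, the fingers measure 114 mm over their backs; the gripper's body (76 mm by 85 mm) begins 54 mm behind the grasp point. The pads swing forward as they close: fully open they stand 13 mm farther back than shut.
Start: joints at [0, 4.979, 10.078, 95.1, 0, 90], TCP at [0.55, -0, 0.231] pointing down, gripper open.
Joint ranges: [-179.16, 179.16], [-48.56, 103.87], [-65.8, 70.77], [-126.05, 130.52], [-82.76, 87.17], [-180, 180]. Speed limits (degrees/s): [127.2, 127.2, 147.25, 180, 180, 180].

### API

Orientations are given as [roll, pitch, yaw] about the fixed x, y, z axes, in that order (R = Rz(yaw) Ry(pitch) Rx(roll)).
In Python, from workcell import telemetry, optics, order, bot gives the robot as it stands. The module is installed in compiled form; this text tells all that it offers.
- The arm moves only by the shell command python3 -m inch 'ROWS' [FORCE]. ROWS is JSON, a list of rows, each a list of 7 numbers: the shift along the tool's x, y, z in m, then the turn, a rotation vector about the tool's x, y, z in rad, then the closure, from 0 (fully open) to 1 (shut). In form: [[tx, ty, tz, rx, ry, rz, grip], ...]. A call has 1 to 12 rows; each row is the pose to reach, as a shift and turn from the pose commanded when the call began, along the tool's axes at that moment; what a row does not reach only later rows make up. A row lasts 1/12 s, in which the tool goes at most 41.7 mm and 7.16 degrees, less where a joint would pass 70% of its speed; a pose out of reach is approached as far as the arm can. A call with a gripper value outside its range is refused whole. The fingers move at their own pace and stop on an object; FORCE is the grip in N (left out, the last holds). Time passes only in rows, so rows that repeat a pose let the fingers close. It gives the time, the measured TCP pose, the force and the opening at its end, in the units of the state.
- telemetry.get_obs(): the state, without advancing time (a new reading comes with each control period).
- optics.camera(name): name is "scene" or "side" or "wrist"; returns (picture, depth): 420x560x3 uint8, red, green, blue; 420x560 float32, m along the optical axis (not along the pixel's ray), 0 where there is no reading.
- optics.camera_info(name): a dict with "camera_matrix" (3x3 intrinsics, pixels), "xyz" and "attitude" of the camera in the world; the wrist camera has in their place "mount" (4x4, takes a point from camera to tool coordinates, whose origin is the TCP and whose axes are the flange's). Camera axes: x right, y down, z forward; pixel columns grow to the right and rows downward; lengths in m; the calibration is good to about 2 mm. A picture is of the moment at which its call begins: read the wrist's pose just before it. camera_info takes no time and is no camera call.
- order.job_done(): hands the job in, once; it reports no verdict.
The state is a dict: "time": time; "q": joint angles; "qd": joint speeds; "joint_efforts": joint torques, N m; "ee_pos": TCP position; "tcp_rot": TCP orientation; "wrist_force": force on the tool from outside, world axes, zero at the start; "torque": the same for the moment, N m; "opening": finger opening in m.
Only numpy, scipy, OpenCV 4.12 (cv2) and the standard library are available. Lean on these libraries where they do the work, as an engineer would, in place of code of your own. Each camera call takes 0.05 s, during which the arm holds its last target. There are 200 camera calls.

## Working session

There is one attempt and no reset: what is moved stays moved. The work goes in short steps, Python scripts to look and compute and a shell command to move; the robot and the scene stay as the last step left them, time stands still between calls to the robot, and variables do not carry over. Pictures are saved under pics/ and viewed, about 8 in all and at most 12, crops included, and the job is handed in when it is done.

```bash
mkdir -p pics; cat > h.py <<'E'
import numpy as np, cv2
from scipy.spatial.transform import Rotation as R
from workcell import telemetry, optics, order, bot
def shot(name,fn=None):
    o=telemetry.get_obs(); p,d=optics.camera(name)
    if fn: cv2.imwrite('pics/'+fn,p[:,:,::-1])
    np.savez('pics/'+name+'.npz',p=p,d=d,pos=o['ee_pos'],rot=o['tcp_rot'])
    return p,d
def world(name,u,v,d):
    i=optics.camera_info(name); K=np.array(i['camera_matrix'])
    u,v,d=map(np.asarray,(u,v,d))
    c=np.stack([(u-K[0,2])/K[0,0]*d,(v-K[1,2])/K[1,1]*d,d],-1)
    if name=='wrist':
        z=np.load('pics/wrist.npz'); M=np.array(i['mount']); c=c@M[:3,:3].T+M[:3,3]
        return c@R.from_euler('xyz',z['rot'],degrees=True).as_matrix().T+z['pos']
    a=np.array(i['attitude'])
    Rm=a if a.shape==(3,3) else R.from_euler('xyz',a,degrees=True).as_matrix()
    return c@Rm.T+np.array(i['xyz'])
def cloud(name):
    z=np.load('pics/'+name+'.npz'); d=z['d']; v,u=np.indices(d.shape)
    return z['p'],d,world(name,u,v,d)
E
python3 - <<'E'
from h import *
for n in('scene','side'):
    shot(n,n+'0.png'); print(optics.camera_info(n))
print(optics.camera_info('wrist')); print(telemetry.get_obs())
E
```

```text
{'camera_matrix': array([[503.49558145,   0.        , 281.8652023 ],
       [  0.        , 503.49558145, 204.58273681],
       [  0.        ,   0.        ,   1.        ]]), 'xyz': array([ 1.52067288, -0.2829249 ,  0.75849014]), 'attitude': array([-122.41527003,   -0.88884759,   75.64127805])}
{'camera_matrix': array([[479.78979825,   0.        , 276.01560033],
       [  0.        , 479.78979825, 208.29548417],
       [  0.        ,   0.        ,   1.        ]]), 'xyz': array([0.44398654, 0.7014851 , 0.93895037]), 'attitude': array([-1.39509290e+02, -1.49778452e-01, -1.74271321e+02])}
{'camera_matrix': array([[301.55951647,   0.        , 287.06039324],
       [  0.        , 301.55951647, 208.65563519],
       [  0.        ,   0.        ,   1.        ]]), 'mount': array([[ 5.52706116e-04, -9.44752701e-01, -3.27783510e-01,
         8.45676177e-02],
       [ 9.99999774e-01,  6.47746255e-04, -1.80771853e-04,
        -3.76845620e-04],
       [ 3.83105238e-04, -3.27783336e-01,  9.44752845e-01,
        -1.43386699e-01],
       [ 0.00000000e+00,  0.00000000e+00,  0.00000000e+00,
         1.00000000e+00]])}
{'time': 0.1, 'q': array([-1.80605484e-03,  5.00931616e+00,  1.00416581e+01,  9.50987738e+01,
       -1.80888400e-03,  9.00000146e+01]), 'qd': array([-0.06262155, -0.11594438,  0.25015661,  0.0670252 ,  0.11211379,
        0.01531324]), 'joint_efforts': array([ 5.47294949e-04, -5.21561801e+01,  4.65652657e+01,  1.59993977e-02,
       -1.19309320e-06, -5.24902489e-06]), 'ee_pos': array([ 5.49818002e-01, -2.63288748e-05,  2.30664696e-01]), 'tcp_rot': array([-1.79933568e+02,  1.80889969e-03,  8.99981815e+01]), 'wrist_force': array([-0.67757899,  0.20291156, -0.28441847]), 'torque': array([-0.00450178,  0.04036936,  0.02655533]), 'opening': 0.0854161284826188}
```

View pics/scene0.png

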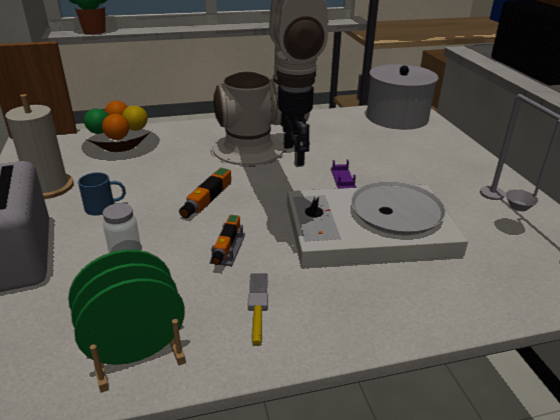

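View pics/side0.png

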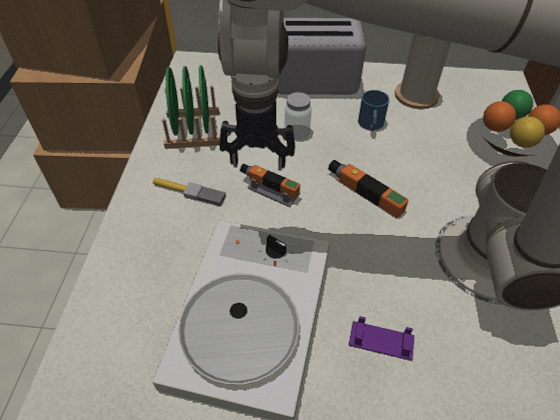

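The scene shows two orange sticks: a small one in the grey cradle (scene 228,240; side 272,182) and a bigger one lying loose (scene 207,192; side 370,188). There are two cradles: grey (228,250) and purple (343,175). By the description, I want the small stick in the grey cradle. The knob is at scene (314,207), side (277,245). The spot is at scene (386,211), side (238,310).

```bash
python3 - <<'E'
from h import *
hull=[]
for n,box,kb,sp in(('scene',(205,265,205,260),(295,335,190,222),(370,400,203,219)),('side',(235,335-30,160,206),(258,296,228,262),(222,255,298,324))):
    p,d,W=cloud(n); hsv=cv2.cvtColor(p,cv2.COLOR_RGB2HSV)
    def sub(b): 
        s=np.s_[b[2]:b[3],b[0]:b[1]]; return hsv[s].reshape(-1,3).astype(int),W[s].reshape(-1,3),d[s].ravel()
    h,w,dd=sub(box); m=(h[:,1]>140)&(h[:,0]<20)&(h[:,2]>90)&(dd>0)&(w[:,2]>.02)
    t=w[m]; top=t[t[:,2]>.05]
    r=cv2.minAreaRect(top[:,:2].astype(np.float32)*1000); print(n,'thermo orange top',m.sum(),top.mean(0),r)
    m=(h[:,1]>100)&(h[:,0]>45)&(h[:,0]<90)&(h[:,2]>60)&(dd>0); print(' display',m.sum(),w[m].mean(0))
    h,w,dd=sub(sp); m=(h[:,2]<60)&(dd>0); print(' spot',m.sum(),np.median(w[m],0),(w[m].min(0)+w[m].max(0))/2)
    h,w,dd=sub(kb); m=(h[:,2]<60)&(dd>0)&(w[:,2]>.075)&(w[:,2]<.1); print(' knob',m.sum(),w[m].mean(0),cv2.minAreaRect(w[m][:,:2].astype(np.float32)*1000))
    h,w,dd=hsv.reshape(-1,3).astype(int),W.reshape(-1,3),d.ravel()
    # hob deck plane
    m=(abs(w[:,2]-.055)<.004)&(h[:,1]<40)&(h[:,2]>110)&(w[:,1]>0)&(w[:,1]<.6)&(w[:,0]>.3)&(w[:,0]<.9)&(dd>0)
    print(' hob',m.sum(),cv2.minAreaRect(w[m][:,:2].astype(np.float32)*1000))
    m=(abs(w[:,2]-.083)<.004)&(w[:,1]>0.1)&(w[:,1]<.6)&(w[:,0]>.3)&(w[:,0]<.9)&(dd>0)&(h[:,2]>80)
    print(' rim',m.sum(),cv2.minEnclosingCircle(w[m][:,:2].astype(np.float32)*1000))
a=cv2.imread('pics/scene0.png')[185:275,195:345]; b=cv2.imread('pics/side0.png')[150:270,225:345]
cv2.imwrite('pics/crop1.png',np.hstack([cv2.resize(a,(500,300),interpolation=2),cv2.resize(b,(300,300),interpolation=2)]))
E
```

```text
scene thermo orange top 175 [ 0.56054376 -0.16496019  0.05661037] ((536.1732177734375, -155.69383239746094), (27.537227630615234, 136.99517822265625), 65.64521789550781)
 display 34 [ 0.48807176 -0.13376133  0.05801036]
 spot 74 [0.56428278 0.24052292 0.07498657] [0.56324123 0.23938168 0.07483304]
 knob 73 [0.51483686 0.06725126 0.0863891 ] ((504.98394775390625, 72.3367919921875), (11.202594757080078, 51.572940826416016), 57.16694641113281)
 hob 4050 ((544.0230712890625, 213.247314453125), (399.417236328125, 275.221435546875), 82.37945556640625)
 rim 493 ((581.0673828125, 378.0431213378906), 223.2834014892578)
side thermo orange top 196 [ 0.54280069 -0.15440416  0.05530282] ((533.9127197265625, -151.42318725585938), (32.90460968017578, 138.46730041503906), 63.9153938293457)
 display 29 [ 0.48778453 -0.13551882  0.05674085]
 spot 199 [0.56446205 0.24161011 0.07348989] [0.56468584 0.24056256 0.07395872]
 knob 138 [0.50593369 0.07575439 0.08561487] ((504.333984375, 73.42847442626953), (14.772260665893555, 46.333106994628906), 59.32632064819336)
 hob 10571 ((544.2401123046875, 213.33750915527344), (400.86993408203125, 268.66632080078125), 82.35530853271484)
 rim 1030 ((556.2269287109375, 275.33648681640625), 117.80416107177734)
```

View pics/crop1.png

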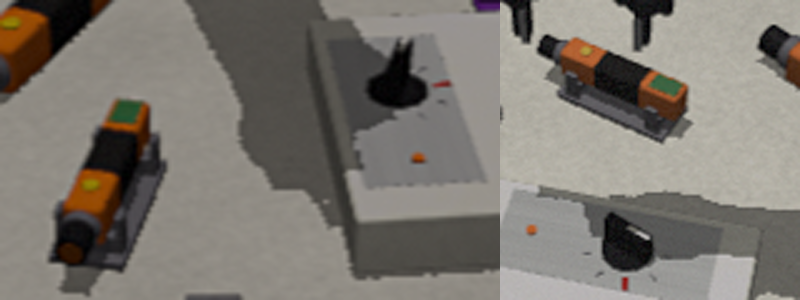

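The crop confirms the choice: the small stick lies in the grey cradle with its nose towards the dish rack, and the knob's pointer is short of the red mark. Estimates: knob (0.505, 0.072), hob yaw -7.6°, knob angle about 0.42 rad. First I'll hover over the knob.

```bash
python3 -m inch '[[0.072,-0.045,0.07,0,0,-1.01,0],[0.072,-0.045,0.07,0,0,-1.01,0],[0.072,-0.045,0.07,0,0,-1.01,0],[0.072,-0.045,0.07,0,0,-1.01,0],[0.072,-0.045,0.07,0,0,-1.01,0],[0.072,-0.045,0.07,0,0,-1.01,0],[0.072,-0.045,0.07,0,0,-1.01,0],[0.072,-0.045,0.07,0,0,-1.01,0],[0.072,-0.045,0.07,0,0,-1.01,0],[0.072,-0.045,0.07,0,0,-1.01,0],[0.072,-0.045,0.07,0,0,-1.01,0]]' 60
python3 - <<'E'
from h import *
shot('wrist','w1.png'); o=telemetry.get_obs(); print(o['ee_pos'],o['tcp_rot'],o['q'])
p,d,W=cloud('wrist'); g=p.max(2)
m=(g<70)&(d>0)&(W[...,2]>.08)&(W[...,2]<.1)&(np.hypot(W[...,0]-.505,W[...,1]-.072)<.04)
print(m.sum(),W[m].mean(0),cv2.minAreaRect(W[m][:,:2].astype(np.float32)*1000),W[m][:,2].max())
h=cv2.cvtColor(p,cv2.COLOR_RGB2HSV)
near=(np.hypot(W[...,0]-.505,W[...,1]-.072)<.07)&(d>0)
t=near&(W[...,2]>.078)&(g>120); print('white',t.sum(),W[t].mean(0))
t=near&((h[...,0]<8)|(h[...,0]>172))&(h[...,1]>140)&(W[...,2]<.065)&(g>90); print('red',t.sum(),W[t].mean(0))
E
```

```text
time: 1.02
ee_pos: [0.5049, 0.072, 0.1611]
tcp_rot: [-180.0, -0.0, 147.6]
wrist_force: [0.2, -0.4, 0.4]
opening: 0.0855
[0.5049408  0.07200741 0.16115071] [-1.79992881e+02 -1.28012501e-02  1.47675307e+02] [ 8.11436839e+00 -1.33565186e+00 -4.16306883e+00  8.71869435e+01
  2.88533214e-03  4.04390600e+01]
733 [0.50375588 0.07282114 0.09056325] ((503.9045104980469, 72.73571014404297), (11.947127342224121, 45.11039733886719), 59.398841857910156) 0.09359011867530974
white 40 [0.50277919 0.0886187  0.21171589]
red 0 [nan nan nan]<stdin>:9: RuntimeWarning: Mean of empty slice.
  ret = um.true_divide(
```

View pics/w1.png

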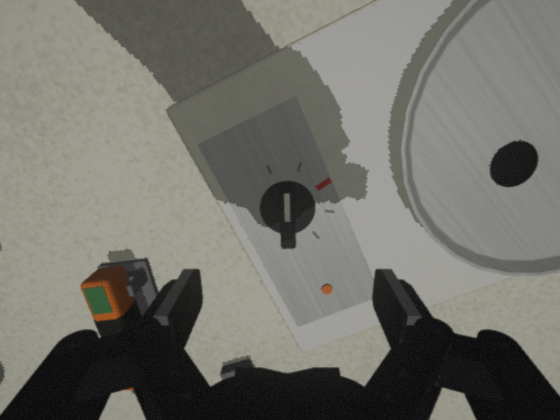

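Seen from above, the knob is centred at about pixel (287,208) with its pointer up-image, and the red mark is at (323,183). The knob axis is (0.504, 0.0727) and the bar lies at 149.4° (0.40 rad). I'll descend and grip.

```bash
python3 -m inch '[[0.001,0,0.035,0,0,-0.03,0],[0.001,0,0.07,0,0,-0.03,0],[0.001,0,0.097,0,0,-0.03,0],[0.001,0,0.097,0,0,-0.03,0.3],[0.001,0,0.097,0,0,-0.03,0.6],[0.001,0,0.097,0,0,-0.03,1],[0.001,0,0.097,0,0,-0.03,1],[0.001,0,0.097,0,0,-0.03,1],[0.001,0,0.097,0,0,-0.03,1],[0.001,0,0.097,0,0,-0.03,1]]' 50
python3 - <<'E'
from h import *
p,d,W=cloud('wrist'); s=np.s_[170:200,305:340]; q=p[s].astype(int)
m=(q[...,0]>q[...,1]+50)&(d[s]>0); r=W[s][m]; print(m.sum(),r.mean(0)); r=r.mean(0)
print('red dir',np.degrees(np.arctan2(r[1]-.0727,r[0]-.504)))
print(telemetry.get_obs())
E
```

```text
time: 1.9
ee_pos: [0.5047, 0.0723, 0.0659]
tcp_rot: [180.0, 0.1, 149.6]
wrist_force: [-2.1, -2.4, 8.0]
opening: 0.0109
15 [0.50337786 0.10716434 0.05639517]
red dir 91.03417133227005
{'time': 1.9, 'q': array([ 8.17409920e+00, -5.39861328e-01, -1.39195720e+01,  7.65206534e+01,
       -4.63816034e-02,  3.86118638e+01]), 'qd': array([-0.04316334, -0.11969989, -0.05342656, -0.19842915,  0.05244072,
       -0.00596426]), 'joint_efforts': array([ 1.41496550e+00, -4.27253222e+01,  4.43119597e+01, -9.08487048e-01,
        6.47578910e-01, -3.74829175e-02]), 'ee_pos': array([0.50471353, 0.07226437, 0.06585017]), 'tcp_rot': array([1.79974065e+02, 1.06798713e-01, 1.49562171e+02]), 'wrist_force': array([-2.14501951, -2.44027222,  7.96784035]), 'torque': array([-0.56855371,  0.48602896, -0.00181734]), 'opening': 0.01089104447141339}
```

```bash
python3 -m inch '[[0,0,-0.001,0,0,0.1,1],[0,0,-0.001,0,0,0.2,1],[0,0,-0.001,0,0,0.3,1],[0,0,-0.001,0,0,0.4,1],[0,0,-0.001,0,0,0.5,1],[0,0,-0.001,0,0,0.6,1],[0,0,-0.001,0,0,0.7,1],[0,0,-0.001,0,0,0.8,1],[0,0,-0.001,0,0,0.9,1],[0,0,-0.001,0,0,1.0,1],[0,0,-0.001,0,0,1.005,1],[0,0,-0.001,0,0,1.005,1]]'
```

```text
time: 2.9
ee_pos: [0.505, 0.0724, 0.066]
tcp_rot: [179.9, 0.0, 92.1]
wrist_force: [5.5, -1.6, -0.4]
opening: 0.0108
```

```bash
python3 -m inch '[[0,0,0,0,0,0,0.6],[0,0,0,0,0,0,0],[0,0,0,0,0,0,0],[0,0,0,0,0,0,0],[0,0,-0.03,0,0,0,0],[0,0,-0.07,0,0,0,0],[0,0,-0.1,0,0,0,0],[0,0,-0.1,0,0,0,0],[0,0,-0.1,0,0,0,0]]'
python3 - <<'E'
from h import *
shot('wrist'); o=telemetry.get_obs(); print(o['ee_pos'],o['tcp_rot'],o['q'])
p,d,W=cloud('wrist'); g=p.max(2)
m=(g<70)&(d>0)&(W[...,2]>.08)&(W[...,2]<.1)&(np.hypot(W[...,0]-.504,W[...,1]-.0727)<.04)
r=cv2.minAreaRect(W[m][:,:2].astype(np.float32)*1000); print(m.sum(),r)
q=p.astype(int); m=(q[...,0]>q[...,1]+50)&(q[...,1]<q[...,2]+30)&(d>0)&(abs(W[...,2]-.056)<.006)&(np.hypot(W[...,0]-.504,W[...,1]-.0727)<.06)
c=W[m].mean(0); print(m.sum(),c,np.degrees(np.arctan2(c[1]-r[0][1]/1e3,c[0]-r[0][0]/1e3)))
m=(abs(W[...,2]-.055)<.004)&(g>100)&(d>0)&(W[...,1]>-.05)
v,u=np.nonzero(np.hypot(W[...,0]-.504,W[...,1]-.0727)<.06); 
c=p[v.min():v.max(),u.min():u.max(),::-1]; cv2.imwrite('pics/w2.png',cv2.resize(c,(600,int(600*c.shape[0]/c.shape[1])) if c.shape[0]<c.shape[1] else (int(600*c.shape[1]/c.shape[0]),600),interpolation=2))
E
```

```text
time: 3.65
ee_pos: [0.505, 0.0727, 0.1672]
tcp_rot: [179.8, -0.0, 92.0]
wrist_force: [-0.2, -0.3, 0.2]
opening: 0.0857
[0.50428601 0.07262195 0.16553343] [ 1.79961161e+02 -1.10723540e-02  9.20364205e+01] [ 8.19096517e+00 -1.45291405e+00 -3.79503494e+00  8.76180766e+01
  6.84455201e-03  9.61545508e+01]
681 ((504.7908020019531, 72.59435272216797), (11.168129920959473, 45.65264129638672), 1.8584575653076172)
0 [nan nan nan] nan<stdin>:7: RuntimeWarning: Mean of empty slice.
  ret = um.true_divide(
```

View pics/w2.png

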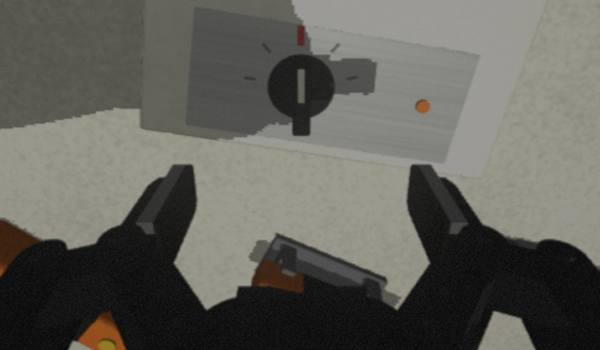

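Viewed close up, the bar and pointer (300,85) line up with the red mark (300,35). The bar is at 91.9° and the mark at about 92°. Next I'll hover over the thermometer.

```bash
python3 -m inch '[[-0.03,0.003,-0.03,0,0,-0.12,0],[-0.07,0.007,-0.035,0,0,-0.24,0],[-0.11,0.011,-0.035,0,0,-0.36,0],[-0.15,0.015,-0.035,0,0,-0.48,0],[-0.19,0.019,-0.035,0,0,-0.6,0],[-0.225,0.023,-0.035,0,0,-0.72,0],[-0.225,0.023,-0.035,0,0,-0.84,0],[-0.225,0.023,-0.035,0,0,-0.96,0],[-0.225,0.023,-0.035,0,0,-1.08,0],[-0.225,0.023,-0.035,0,0,-1.1,0],[-0.225,0.023,-0.035,0,0,-1.1,0],[-0.225,0.023,-0.035,0,0,-1.1,0]]'
python3 - <<'E'
from h import *
shot('wrist','w3.png'); o=telemetry.get_obs(); print(o['ee_pos'],o['tcp_rot'],o['q'])
p,d,W=cloud('wrist'); h=cv2.cvtColor(p,cv2.COLOR_RGB2HSV).astype(int)
near=(np.hypot(W[...,0]-.535,W[...,1]+.153)<.09)&(d>0)
m=near&(W[...,2]>.048)&(W[...,2]<.063)
r=cv2.minAreaRect(W[m][:,:2].astype(np.float32)*1000); print('top',m.sum(),r,np.median(W[m][:,2]))
o_=near&(W[...,2]>.048)&(W[...,2]<.065)&(h[...,1]>140)&(h[...,0]<18); x=W[o_][:,:2]; print('orange',o_.sum(),cv2.minAreaRect(x.astype(np.float32)*1000))
E
```

```text
time: 4.7
ee_pos: [0.5346, -0.1514, 0.1989]
tcp_rot: [-180.0, -0.1, 154.9]
wrist_force: [0.9, -0.1, -0.3]
opening: 0.0856
[ 0.53466603 -0.15134659  0.19927233] [-1.79987395e+02 -9.27660659e-02  1.54932799e+02] [-1.58063707e+01  5.29321820e+00  6.85907412e+00  9.16594414e+01
  2.48799629e-03  9.26081778e+00]
top 4358 ((541.9966430664062, -159.41664123535156), (29.993776321411133, 161.65579223632812), 65.65570068359375) 0.056575329939111074
orange 1454 ((531.858642578125, -155.08123779296875), (28.380908966064453, 139.45118713378906), 65.5170669555664)
```

View pics/w3.png

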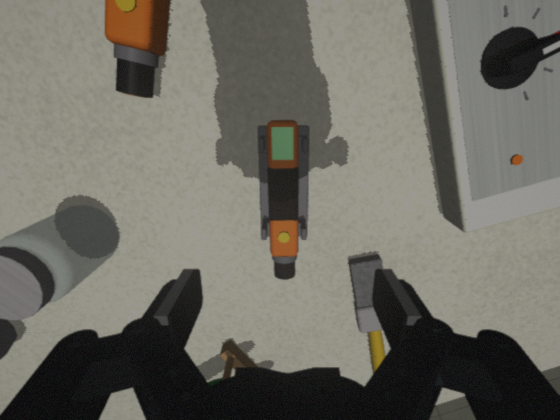

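The wrist view shows the small thermometer in the grey cradle, from (284,125) to (284,275), with its display at (284,142). Brush at (365,290) and jar at (85,225) are clear of the fingers. Lateral offset is about -3.5 mm, yaw 155.5°. I'll go down and grip.

```bash
python3 -m inch '[[0,-0.003,0.04,0,0,-0.01,0],[0,-0.003,0.08,0,0,-0.01,0],[0,-0.0035,0.12,0,0,-0.01,0],[0,-0.0035,0.15,0,0,-0.01,0],[0,-0.0035,0.178,0,0,-0.01,0],[0,-0.0035,0.178,0,0,-0.01,0],[0,-0.0035,0.178,0,0,-0.01,0.3],[0,-0.0035,0.178,0,0,-0.01,0.5],[0,-0.0035,0.178,0,0,-0.01,1],[0,-0.0035,0.178,0,0,-0.01,1],[0,-0.0035,0.178,0,0,-0.01,1],[0,-0.0035,0.178,0,0,-0.01,1]]' 70
```

```text
time: 5.75
ee_pos: [0.5346, -0.155, 0.0242]
tcp_rot: [180.0, 0.2, 155.6]
wrist_force: [-0.1, -0.2, 7.6]
opening: 0.0291
```

```bash
python3 -m inch '[[0,0,0,0,0,0,1],[0,0,-0.01,0,0,0,1],[0,0,-0.02,0,0,0,1],[0,0,-0.04,0,0,0,1],[0,0,-0.07,0,0,0,1],[0,0,-0.1,0,0,0,1],[0,0,-0.14,0,0,0,1],[0,0,-0.18,0,0,0,1],[0,0,-0.2,0,0,0,1],[0,0,-0.2,0,0,0,1],[0,0,-0.2,0,0,0,1]]'
python3 - <<'E'
from h import *
o=telemetry.get_obs(); print(o['ee_pos'],o['tcp_rot'],o['q'],o['opening'],o['wrist_force'])
Rt=R.from_euler('xyz',o['tcp_rot'],degrees=True).as_matrix()
for n in('wrist','side'):
    p,d=shot(n,n+'4.png'); p,d,W=cloud(n)
    L=(W-o['ee_pos'])@Rt  # tool coords
    h=cv2.cvtColor(p,cv2.COLOR_RGB2HSV).astype(int)
    m=(d>0)&(abs(L[...,0])<.12)&(abs(L[...,1])<.03)&(L[...,2]>-.06)&(L[...,2]<.03)
    org=m&(h[...,1]>140)&(h[...,0]<18)&(h[...,2]>60); gr=m&(h[...,0]>45)&(h[...,0]<90)&(h[...,1]>80)
    ye=m&(h[...,0]>20)&(h[...,0]<35)&(h[...,1]>140)
    for k,x in(('orange',org),('green',gr),('yellow',ye)):
        if x.sum(): print(n,k,x.sum(),L[x].mean(0).round(4),L[x].min(0).round(4),L[x].max(0).round(4))
E
```

```text
time: 6.67
ee_pos: [0.5341, -0.1548, 0.224]
tcp_rot: [180.0, 0.2, 155.6]
wrist_force: [-0.1, -0.7, -2.2]
opening: 0.029
[ 0.53405307 -0.15484486  0.22399527] [1.79977726e+02 1.62352933e-01 1.55603524e+02] [-1.61685280e+01  5.49391778e+00  9.81907408e+00  9.41612869e+01
 -1.19019736e-03  8.22791481e+00] 0.028976467508843706 [-0.09220544 -0.69044315 -2.24671033]
wrist orange 4701 [ 0.0337 -0.0001 -0.0314] [-0.0371 -0.015  -0.0342] [ 0.0725  0.0141 -0.0087]
wrist green 1555 [ 0.0446 -0.0001 -0.0331] [-0.0065 -0.0151 -0.0571] [ 0.0652  0.0187 -0.0308]
side orange 426 [ 0.0133  0.0118 -0.0191] [-0.0697 -0.0114 -0.0341] [ 0.0741  0.0187 -0.0007]
side green 84 [ 0.043   0.0015 -0.0312] [-0.0866 -0.0196 -0.0569] [ 0.066   0.0289 -0.0032]
side yellow 1 [ 0.0236 -0.0065 -0.0322] [ 0.0236 -0.0065 -0.0322] [ 0.0236 -0.0065 -0.0322]
```

View pics/side4.png

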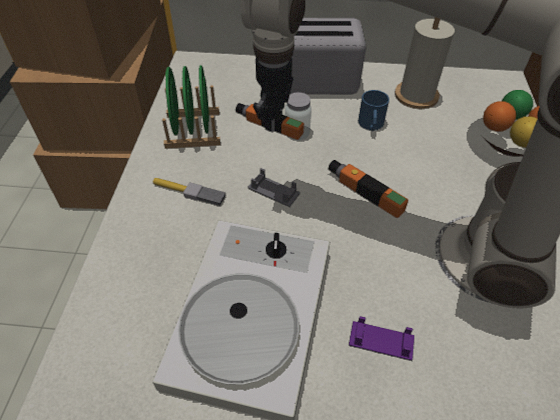

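Held firmly: opening 29 mm, with the origin about (1.5, 0, -15.5) mm in tool axes. The side view shows the thermometer out of the cradle, the cradle empty at (273,187), the knob pointing at the mark, and the rest undisturbed. Next I'll compute the aim pose.

```bash
cat >> h.py <<'E'
NT=np.array([-.0975,0,-.0155])   # nose in tool; origin = NT+[.099,0,0]
FL=np.diag([-1.,1,-1])
def rel(pos,Rg,o=None):
    o=o or telemetry.get_obs(); Rc=R.from_euler('xyz',o['tcp_rot'],degrees=True).as_matrix()
    return (Rc.T@(pos-np.array(o['ee_pos']))).round(4), R.from_matrix(Rc.T@Rg).as_rotvec().round(4)
def thermoR(yaw,pitch): return R.from_euler('xyz',[0,pitch,yaw],degrees=True).as_matrix()
def aim(spot,yaw,pitch=35,dist=.1):
    Rt=thermoR(yaw,pitch); nose=spot-dist*Rt[:,0]; Rg=Rt@FL
    return nose-Rg@NT,Rg
E
python3 - <<'E'
from h import *
s=np.array([.5645,.2408,.073])
for yaw in(75,90,100):
    p,Rg=aim(s,yaw); print(yaw,p,rel(p,Rg)); print(' hover',rel(np.r_[p[:2],.224],thermoR(yaw,0)@FL))
E
```

```text
75 [0.52032659 0.07594258 0.17358449] (array([0.1068, 0.2047, 0.0477]), array([ 0.5291,  0.4464, -1.6741]))
 hover (array([ 0.1069,  0.2047, -0.0027]), array([ 1.2000e-03, -1.4000e-03, -1.7349e+00]))
90 [0.5645     0.07012704 0.17358449] (array([0.0642, 0.2176, 0.0476]), array([ 0.6082,  0.3898, -1.9242]))
 hover (array([ 0.0643,  0.2176, -0.0028]), array([ 1.4000e-03, -1.3000e-03, -1.9967e+00]))
100 [0.59413705 0.07271994 0.17358449] (array([0.0383, 0.2322, 0.0476]), array([ 0.6607,  0.3464, -2.0902]))
 hover (array([ 0.0384,  0.2322, -0.0028]), array([ 1.6000e-03, -1.2000e-03, -2.1712e+00]))
```

```bash
python3 -m inch '[[0.005,0.02,0,0,0,-0.12,1],[0.01,0.04,0,0,0,-0.24,1],[0.017,0.06,0,0,0,-0.36,1],[0.023,0.08,0,0,0,-0.48,1],[0.03,0.1,0,0,0,-0.6,1],[0.035,0.12,0,0,0,-0.72,1],[0.04,0.14,0,0,0,-0.84,1],[0.046,0.16,0,0,0,-0.96,1],[0.052,0.18,0,0,0,-1.08,1],[0.058,0.2,0,0,0,-1.2,1],[0.064,0.217,0,0,0,-1.32,1],[0.064,0.217,0,0,0,-1.44,1]]' && python3 -m inch '[[0,0,0,0,0,-0.12,1],[0,0,0,0,0,-0.24,1],[0,0,0,0,0,-0.36,1],[0,0,0,0,0,-0.48,1],[0,0,0,0,0,-0.555,1],[0,0,0,0,0,-0.555,1]]'
python3 - <<'E'
from h import *
o=telemetry.get_obs(); print(o['q'],o['ee_pos'],o['tcp_rot'])
print(rel(*aim(np.array([.5645,.2408,.073]),90)))
E
```

```text
time: 7.77
ee_pos: [0.5643, 0.0721, 0.22]
tcp_rot: [179.8, -0.1, -121.4]
wrist_force: [0.6, -0.7, -2.3]
opening: 0.0294
time: 8.27
ee_pos: [0.5642, 0.0693, 0.2204]
tcp_rot: [179.8, -0.0, -89.9]
wrist_force: [0.4, 0.1, -0.8]
opening: 0.0291
[ 7.00235888e+00  7.50506880e+00  1.16166338e+01  9.42893837e+01
 -1.53908706e-04 -8.31003484e+01] [0.56417538 0.06929483 0.22040762] [ 1.79823488e+02 -2.15142637e-02 -8.98972594e+01]
(array([-0.0008, -0.0005,  0.0468]), array([0.0024, 0.6105, 0.0027]))
```

```bash
python3 -m inch '[[-0.001,-0.0005,0.008,0.002,0.1,0.003,1],[-0.001,-0.0005,0.016,0.002,0.2,0.003,1],[-0.001,-0.0005,0.024,0.002,0.3,0.003,1],[-0.001,-0.0005,0.032,0.002,0.4,0.003,1],[-0.001,-0.0005,0.04,0.002,0.5,0.003,1],[-0.001,-0.0005,0.047,0.002,0.6,0.003,1],[-0.001,-0.0005,0.047,0.002,0.611,0.003,1],[-0.001,-0.0005,0.047,0.002,0.611,0.003,1],[-0.001,-0.0005,0.047,0.002,0.611,0.003,1]]'
python3 - <<'E'
from h import *
o=telemetry.get_obs(); print(o['q'],o['ee_pos'],o['tcp_rot'])
s=np.array([.5645,.2408,.073]); print(rel(*aim(s,90)))
Rt=R.from_euler('xyz',o['tcp_rot'],degrees=True).as_matrix()
for n in('scene','side','wrist'):
    shot(n,n+'5.png'); p,d,W=cloud(n); L=(W-o['ee_pos'])@Rt; h=cv2.cvtColor(p,cv2.COLOR_RGB2HSV).astype(int)
    m=(d>0)&(abs(L[...,1])<.022)&(L[...,0]>-.13)&(L[...,0]<.09)&(L[...,2]>-.05)&(L[...,2]<.01)
    org=m&(h[...,1]>140)&(h[...,0]<18)&(h[...,2]>60)
    print(n,'org',org.sum(),L[org].min(0).round(4),L[org].max(0).round(4))
    t=org&(L[...,2]<-.028)
    if t.sum()>20: print('  top slope dz/dx',np.polyfit(L[t][:,0],L[t][:,2],1).round(4), 'y', np.polyfit(L[t][:,0],L[t][:,1],1).round(4))
    b=m&(L[...,0]<-.075); 
    if b.sum(): print('  barrel',b.sum(),np.percentile(L[b],[1,50,99],axis=0).round(4).tolist())
    k=(d>0)&(np.hypot(W[...,0]-s[0],W[...,1]-s[1])<.03)&(abs(W[...,2]-.073)<.006)&(p.max(2)<50)
    if k.sum(): print('  spot',k.sum(),W[k].mean(0).round(4),((W[k].min(0)+W[k].max(0))/2).round(4),np.ptp(W[k],axis=0).round(3))
E
```

```text
time: 9.02
ee_pos: [0.5653, 0.0704, 0.175]
tcp_rot: [-179.8, -34.9, -90.4]
wrist_force: [-0.7, 0.8, -0.2]
opening: 0.0291
[ 22.4301416   17.8902648   12.63152598  99.68455878 -31.90394009
 -62.9532634 ] [0.56528657 0.07039286 0.17500067] [-179.82345718  -34.89222452  -90.37834066]
(array([-0.0006,  0.0008,  0.0013]), array([ 0.0007,  0.0019, -0.0054]))
scene org 517 [-0.0686 -0.0191 -0.0337] [ 0.0748  0.0121 -0.0003]
  top slope dz/dx [ 0.0037 -0.031 ] y [ 0.0024 -0.0094]
  barrel 68 [[-0.0966, -0.0135, -0.0272], [-0.0871, -0.0087, -0.0184], [-0.0761, 0.002, -0.0045]]
  spot 89 [0.5643 0.2406 0.0749] [0.5651 0.2402 0.0747] [0.036 0.036 0.007]
side org 252 [-0.0672 -0.0147 -0.0366] [-0.0248  0.015  -0.0258]
  top slope dz/dx [-0.0066 -0.0322] y [0.1093 0.0065]
  barrel 130 [[-0.0971, -0.0114, -0.03], [-0.0859, 0.0012, -0.0252], [-0.0754, 0.0117, -0.0158]]
  spot 211 [0.5646 0.2413 0.0733] [0.5644 0.2412 0.0731] [0.033 0.035 0.008]
wrist org 5139 [-0.036  -0.0143 -0.0351] [ 0.0737  0.0146 -0.0088]
  top slope dz/dx [ 0.0095 -0.0327] y [-0.0002  0.0001]
```

View pics/scene5.png

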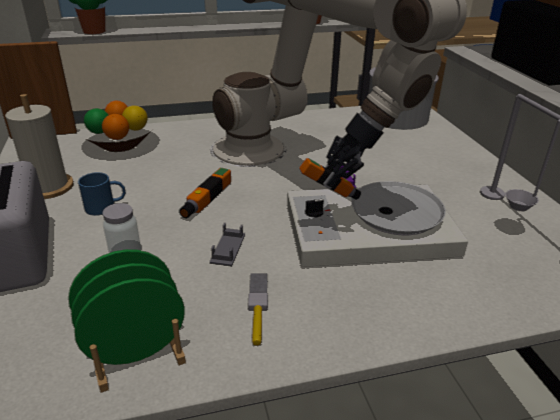

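The scene view shows the thermometer sloping down from (305,165) to (360,190) towards the spot at (386,211). The fitted nose agrees with the plan within about 1 mm and the spot is confirmed at (0.5645, 0.2409). I'll make a tiny correction and hold for 3 s.

```bash
H='see'; python3 -m inch '[[-0.0005,0.0008,0.0013,0,0.002,-0.005,1],[-0.0005,0.0008,0.0013,0,0.002,-0.005,1],[-0.0005,0.0008,0.0013,0,0.002,-0.005,1],[-0.0005,0.0008,0.0013,0,0.002,-0.005,1],[-0.0005,0.0008,0.0013,0,0.002,-0.005,1],[-0.0005,0.0008,0.0013,0,0.002,-0.005,1],[-0.0005,0.0008,0.0013,0,0.002,-0.005,1],[-0.0005,0.0008,0.0013,0,0.002,-0.005,1],[-0.0005,0.0008,0.0013,0,0.002,-0.005,1],[-0.0005,0.0008,0.0013,0,0.002,-0.005,1],[-0.0005,0.0008,0.0013,0,0.002,-0.005,1],[-0.0005,0.0008,0.0013,0,0.002,-0.005,1]]'
for k in 1 2 3; do python3 -m inch '[[0,0,0,0,0,0,1],[0,0,0,0,0,0,1],[0,0,0,0,0,0,1],[0,0,0,0,0,0,1],[0,0,0,0,0,0,1],[0,0,0,0,0,0,1],[0,0,0,0,0,0,1],[0,0,0,0,0,0,1],[0,0,0,0,0,0,1],[0,0,0,0,0,0,1],[0,0,0,0,0,0,1],[0,0,0,0,0,0,1]]'; done
python3 - <<'E'
from h import *
o=telemetry.get_obs(); s=np.array([.5645,.2409,.073]); print(rel(*aim(s,90)))
Rt=R.from_euler('xyz',o['tcp_rot'],degrees=True).as_matrix()
n=o['ee_pos']+Rt@NT; x=-Rt[:,0]; t=(s-n)@x; print('nose',n,'dist',np.linalg.norm(s-n),'miss mm',1e3*np.linalg.norm(n+t*x-s),'slope',np.degrees(np.arcsin(-x[2])))
print('hover back',rel(np.array([.5642,.0693,.2204]),thermoR(90,0)@FL))
E
```

```text
time: 10.17
ee_pos: [0.5646, 0.07, 0.1739]
tcp_rot: [180.0, -35.1, -90.0]
wrist_force: [-0.1, -0.9, -2.3]
opening: 0.0293
time: 11.17
ee_pos: [0.5646, 0.0701, 0.1739]
tcp_rot: [180.0, -35.1, -90.0]
wrist_force: [0.0, -0.1, -0.8]
opening: 0.0293
time: 12.17
ee_pos: [0.5646, 0.07, 0.1739]
tcp_rot: [180.0, -35.1, -90.0]
wrist_force: [-0.0, -0.1, -2.4]
opening: 0.0288
time: 13.17
ee_pos: [0.5646, 0.07, 0.1739]
tcp_rot: [180.0, -35.1, -90.0]
wrist_force: [0.0, 0.7, -0.6]
opening: 0.0289
(array([-0.0004,  0.0001,  0.0002]), array([-0.0001, -0.0021,  0.0003]))
nose [0.56456581 0.15870581 0.13052344] dist 0.10032364806848042 miss mm 0.24083074897760068 slope 35.121994816490954
hover back (array([ 0.0273,  0.0004, -0.0376]), array([-0.00e+00, -6.13e-01,  3.00e-04]))
```

Held for 3 s with 0.1003 m distance, 35.1° slope and 0.24 mm miss. Now I'll go back.

```bash
python3 -m inch '[[0.006,0,-0.008,0,-0.1,0,1],[0.01,0,-0.014,0,-0.2,0,1],[0.015,0,-0.02,0,-0.3,0,1],[0.02,0,-0.027,0,-0.4,0,1],[0.024,0,-0.033,0,-0.5,0,1],[0.0273,0,-0.0376,0,-0.613,0,1],[0.0273,0,-0.0376,0,-0.613,0,1],[0.0273,0,-0.0376,0,-0.613,0,1]]'
python3 - <<'E'
from h import *
print(rel(np.array([.5346,-.155,.2242]),R.from_euler('xyz',[180,0,155.6],degrees=True).as_matrix()))
E
```

```text
time: 13.83
ee_pos: [0.5647, 0.0678, 0.221]
tcp_rot: [-179.9, -0.1, -90.1]
wrist_force: [0.1, -0.6, -2.1]
opening: 0.029
(array([ 0.2229,  0.0295, -0.0029]), array([-2.5000e-03, -3.0000e-04,  1.9942e+00]))
```

```bash
python3 -m inch '[[0.02,0.002,0,0,0,0.12,1],[0.04,0.005,0,0,0,0.24,1],[0.06,0.008,0,0,0,0.36,1],[0.08,0.01,0,0,0,0.48,1],[0.1,0.013,0,0,0,0.6,1],[0.12,0.016,0,0,0,0.72,1],[0.14,0.019,0,0,0,0.84,1],[0.16,0.021,0,0,0,0.96,1],[0.18,0.024,0,0,0,1.08,1],[0.2,0.027,0,0,0,1.2,1],[0.223,0.0295,0,0,0,1.32,1],[0.223,0.0295,0,0,0,1.44,1]]' && python3 -m inch '[[0,0,0,0,0,0.12,1],[0,0,0,0,0,0.24,1],[0,0,0,0,0,0.36,1],[0,0,0,0,0,0.48,1],[0,0,0,0,0,0.554,1],[0,0,0,0,0,0.554,1],[0,0,0,0,0,0.554,1]]'
python3 - <<'E'
from h import *
o=telemetry.get_obs(); Rt=R.from_euler('xyz',o['tcp_rot'],degrees=True).as_matrix()
g=R.from_euler('xyz',[180,0,155.6],degrees=True).as_matrix()
print(rel(np.array([.5346,-.155,.09]),g),rel(np.array([.5346,-.155,.0245]),g))
shot('side'); p,d,W=cloud('side'); L=(W-o['ee_pos'])@Rt; h=cv2.cvtColor(p,cv2.COLOR_RGB2HSV).astype(int)
m=(d>0)&(abs(L[...,1])<.022)&(L[...,0]>-.13)&(L[...,0]<.09)&(L[...,2]>-.05)&(L[...,2]<.01)&(h[...,1]>140)&(h[...,0]<18)&(h[...,2]>60)
print(L[m].min(0),L[m].max(0)); t=m&(L[...,2]<-.028); print(np.polyfit(L[t][:,0],L[t][:,2],1))
E
```

```text
time: 14.83
ee_pos: [0.5346, -0.156, 0.2191]
tcp_rot: [-179.8, -0.2, -172.9]
wrist_force: [1.1, 0.7, -1.5]
opening: 0.0291
time: 15.42
ee_pos: [0.5352, -0.153, 0.2196]
tcp_rot: [-179.9, -0.1, 156.0]
wrist_force: [1.5, 0.4, -1.9]
opening: 0.0289
(array([-0.0005, -0.0018,  0.1296]), array([-0.002 , -0.0015,  0.0067])) (array([-0.0006, -0.0017,  0.1951]), array([-0.002 , -0.0015,  0.0067]))
[-0.06871326 -0.01021001 -0.03433658] [ 0.07416931  0.01905725 -0.00226721]
[-0.00074112 -0.03080412]
```

```bash
python3 -m inch '[[-0.0005,-0.0018,0.04,-0.002,-0.0015,0.007,1],[-0.0005,-0.0018,0.08,-0.002,-0.0015,0.007,1],[-0.0005,-0.0018,0.11,-0.002,-0.0015,0.007,1],[-0.0005,-0.0018,0.13,-0.002,-0.0015,0.007,1],[-0.0005,-0.0018,0.13,-0.002,-0.0015,0.007,1],[-0.0005,-0.0018,0.13,-0.002,-0.0015,0.007,1],[-0.0005,-0.0018,0.13,-0.002,-0.0015,0.007,1]]'
python3 - <<'E'
from h import *
g=R.from_euler('xyz',[180,0,155.6],degrees=True).as_matrix()
print(rel(np.array([.5346,-.155,.0245]),g))
E
```

```text
time: 16.05
ee_pos: [0.5356, -0.1556, 0.0921]
tcp_rot: [179.9, 0.2, 155.4]
wrist_force: [0.1, 0.3, -0.7]
opening: 0.0295
(array([0.0014, 0.    , 0.0676]), array([ 0.0018,  0.0032, -0.0029]))
```

```bash
python3 -m inch '[[0.001,0,0.015,0.002,0.003,0.003,1],[0.001,0,0.03,0.002,0.003,0.003,1],[0.001,0,0.04,0.002,0.003,0.003,1],[0.001,0,0.05,0.002,0.003,0.003,1],[0.001,0,0.058,0.002,0.003,0.003,1],[0.001,0,0.064,0.002,0.003,0.003,1],[0.001,0,0.067,0.002,0.003,0.003,1],[0.001,0,0.067,0.002,0.003,0.003,1],[0.001,0,0.067,0.002,0.003,0.003,1]]'
```

```text
time: 16.8
ee_pos: [0.5343, -0.1551, 0.0243]
tcp_rot: [180.0, -0.0, 155.2]
wrist_force: [-3.3, 1.0, 4.6]
opening: 0.0289
```

Seated with light contact (about 5 N). I'll release and rise.

```bash
python3 -m inch '[[0,0,0,0,0,0,0.6],[0,0,0,0,0,0,0.5],[0,0,0,0,0,0,0.3],[0,0,0,0,0,0,0],[0,0,0,0,0,0,0],[0,0,0,0,0,0,0],[0,0,-0.03,0,0,0,0],[0,0,-0.06,0,0,0,0],[0,0,-0.1,0,0,0,0],[0,0,-0.14,0,0,0,0],[0,0,-0.18,0,0,0,0],[0,0,-0.18,0,0,0,0]]'
python3 - <<'E'
from h import *
shot('wrist'); shot('side','side6.png'); shot('scene')
p,d,W=cloud('wrist'); h=cv2.cvtColor(p,cv2.COLOR_RGB2HSV).astype(int)
near=(np.hypot(W[...,0]-.535,W[...,1]+.153)<.09)&(d>0)&(W[...,2]>.045)&(W[...,2]<.07)&(h[...,1]>140)&(h[...,0]<18)
x=W[near]; print(cv2.minAreaRect(x[:,:2].astype(np.float32)*1000),np.percentile(x[:,2],[5,50,95]))
t=x[x[:,2]>.053]; A=np.c_[t[:,:2]-[.533,-.154],np.ones(len(t))]; print('plane',np.linalg.lstsq(A,t[:,2],rcond=None)[0])
for n in('scene','side'):
    p,d,W=cloud(n); g=p.max(2); m=(g<60)&(d>0)&(W[...,2]>.075)&(W[...,2]<.1)&(np.hypot(W[...,0]-.504,W[...,1]-.0727)<.035)
    print(n,m.sum(),cv2.minAreaRect(W[m][:,:2].astype(np.float32)*1000))
E
```

```text
time: 17.8
ee_pos: [0.5364, -0.1558, 0.212]
tcp_rot: [179.9, 0.5, 155.2]
wrist_force: [1.2, -0.3, 0.6]
opening: 0.0853
((531.6729736328125, -154.1590576171875), (28.75754165649414, 137.5878448486328), 65.0900650024414) [0.0541872  0.05624059 0.0575515 ]
plane [0.01107784 0.01259045 0.05615016]
scene 116 ((507.17047119140625, 71.26461029052734), (15.270343780517578, 45.12946701049805), 0.34259188175201416)
side 82 ((504.6340637207031, 74.29178619384766), (11.701005935668945, 45.18330001831055), 1.6009458303451538)
```

View pics/side6.png

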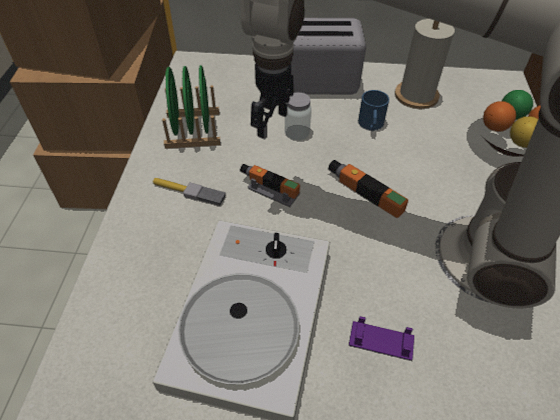

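The side view shows the thermometer back in the grey cradle at (272,182) and level, the pointer on the mark at (277,240), everything else in place, and the gripper clear.

```bash
python3 -m inch '[[0,0,0,0,0,0,0],[0,0,0,0,0,0,0],[0,0,0,0,0,0,0]]'; python3 -c "
from workcell import order; print(order.job_done())"
```

```text
time: 18.2
ee_pos: [0.5339, -0.155, 0.202]
tcp_rot: [-180.0, -0.2, 155.2]
wrist_force: [-0.4, -0.2, -0.0]
opening: 0.0853
the job is handed in; nothing more can be done
None
```

I did the whole job in the order asked and handed it in at 18.2 s; the hand-in reports no verdict.

- **Knob:** I turned it onto the red mark. The close view from the wrist camera put the bar at 91.9°, against about 92.1° for the mark from the hob's outline.
- **Aiming:** I held the small orange thermometer still for 3 s, sloping down at 35.1° with its display up. By my calculation its lens was 100 mm from the spot and its axis missed the middle by 0.2 mm. That rests on a camera calibration good to about 2 mm.
- **Laying back:** It lies level in the grey cradle, with its top at 56 mm as before and its position within about 1 mm. The gripper is open and clear, and nothing else looks moved.

Two readings disagreed a little:
- **Red mark:** my first, coarse reading put the mark at 91.0°, about 1° off; I used the hob-outline value.
- **Final knob check:** the scene and side cameras read the bar at 90.3° and 91.6°. The scene camera's view was coarse, and I took the difference as noise.

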